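# Put the bench items back in their cut-out nests

### The job

Put the four loose bench items away, each standing or lying fully down in the recess that is cut to its own outline: the brown carton in the wide oblong recess, the red folding hex-key set in the narrow oblong one, the screw jar upright in the large round one and the little oil bottle upright in the small round one. The hex-key set has been left in the carton's recess, so it has to come out before the carton can go in. Leave the tape measure and the thread spool where they stand.

Things in the scene. Friction and masses are not known exactly. Their poses are not given: they have to be found in the camera images.
- carton_center (a point): Small closed brown kraft carton, a box 52 x 88 x 22 mm (x, y, z) lying flat on the bench; grip across its 52 mm. This point: its centre, 11 mm above its underside. y along its length, z up.
- hexset_center (a point): Red folding hex-key set, 33 x 88 x 22 mm (x, y, z; solid 30 mm wide and 20 mm high), lying flat; grip across its 33 mm width. At the start it lies in the carton's recess, roughly along it. This point: its centre, 11 mm above its underside. y along its length, z up.
- jar_center (a point): Round jar with a black screw lid, standing upright, 54 mm across and 64 mm high; grip the body below the lid, which is solid up to 50 mm. This point: its centre, on the axis, 32 mm above its underside. z up.
- bottle_center (a point): Small round oil bottle with a red cone cap, standing upright, 29 mm across and 86 mm high; grip the body, which is solid up to 60 mm. This point: its centre, on the axis, 43 mm above its underside. z up.
- carton_nest_floor (a point): Nest for the carton: oblong block 82 x 118 mm with the wide oblong recess 62 x 98 mm (x, y). Fixed to the bench: pale base sheet 4 mm thick under a dark top sheet 6 mm thick, so its rim stands 10 mm above the bench and the recess is 6 mm deep. This point: centre of the recess floor, 4 mm above the bench. z up. y along the recess.
- hexset_nest_floor (a point): Nest for the hex-key set: oblong block 63 x 118 mm with the narrow oblong recess 43 x 98 mm (x, y). Fixed to the bench: pale base sheet 4 mm thick under a dark top sheet 6 mm thick, so its rim stands 10 mm above the bench and the recess is 6 mm deep. This point: centre of the recess floor, 4 mm above the bench. z up. y along the recess.
- jar_nest_floor (a point): Nest for the jar: square block 86 x 86 mm with the large round recess, 64 mm across. Fixed to the bench: pale base sheet 4 mm thick under a dark top sheet 6 mm thick, so its rim stands 10 mm above the bench and the recess is 6 mm deep. This point: centre of the recess floor, 4 mm above the bench. z up.
- bottle_nest_floor (a point): Nest for the oil bottle: square block 62 x 62 mm with the small round recess, 39 mm across. Fixed to the bench: pale base sheet 4 mm thick under a dark top sheet 6 mm thick, so its rim stands 10 mm above the bench and the recess is 6 mm deep. This point: centre of the recess floor, 4 mm above the bench. z up.
- tape_center (a point): Bystander: yellow and black tape measure standing upright, 35 x 81 x 69 mm. This point: in its middle, 34 mm above its underside. y along its length.
- spool_center (a point): Bystander: spool of green thread standing upright, 25 mm across, 58 mm high. This point: its centre, 29 mm above its underside.
There are look-alikes about, which are no part of the job. What is shaped like the part that bears bottle_center but blue is not meant.

How it is judged:
At the end, for the whole second after the job is handed in: Each thing rests in its own recess: centre within 10 mm of the recess centre, height within 3 mm of lying on its floor, upright or flat within 0.1 rad; carton and hex-key set along the recess within 0.2 rad, either way round. Tape measure and spool within 3 cm of their start (horizontal distance between carton_center and carton_nest_floor below 0.01 m and z of carton_center in the frame of carton_nest_floor between 0.008 and 0.014 m and angle between each of carton_center, hexset_center, jar_center, bottle_center's own z axis and vertical below 0.1 rad and angle between the y axis of carton_center and the y axis of carton_nest_floor, either way round below 0.2 rad and linear speed of each of carton, hexset, jar, bottle below 0.02 m/s and horizontal distance between hexset_center and hexset_nest_floor below 0.01 m and z of hexset_center in the frame of hexset_nest_floor between 0.008 and 0.014 m and angle between the y axis of hexset_center and the y axis of hexset_nest_floor, either way round below 0.2 rad and horizontal distance between jar_center and jar_nest_floor below 0.01 m and z of jar_center in the frame of jar_nest_floor between 0.029 and 0.035 m and horizontal distance between bottle_center and bottle_nest_floor below 0.01 m and z of bottle_center in the frame of bottle_nest_floor between 0.04 and 0.046 m and distance of each of tape_center, spool_center from where it was at the start of the episode below 0.03 m); the robot touches nothing.
It fails at once if the tape measure is shifted by more than 3 cm or knocked over (distance of tape_center from where it was at the start of the episode above 0.03 m or angle between tape_center's own z axis and vertical above 0.4 rad).
It fails at once if the thread spool is shifted by more than 3 cm or knocked over (distance of spool_center from where it was at the start of the episode above 0.03 m or angle between spool_center's own z axis and vertical above 0.4 rad).
It also fails if it takes over 99 s, if anything falls off the work surface, if the arm or the gripper's body presses on something with over 40 N, if the wrist force passes 120 N, or if a joint passes its speed limit or range.

### The arm

A 6-joint arm with a two-finger parallel gripper is mounted at the origin on a cart in front of the work surface, level with it; the furniture and walls round the work are solid. World frame = base frame: x ahead of the robot, y to its left, z up, the work surface at z = 0. Lengths are in m, angles in rad, forces in N, time in s.
With the tool pointing down it reaches from about 0.325 to 0.775 m from the base axis. Payload 5.5 kg.
Tool frame: the origin (TCP) lies midway between the tips of the shut fingers; the grasp point (between the pads) lies 19 mm behind it; z points along the fingers, y is the line along which they close (so a half turn about z gives the same grasp; the last joint's range is limited). The gripper opens to 88 mm and grips with 3 to 60 N. Pads are 20 mm wide; open, the fingers measure 115 mm over their backs; the gripper's body (75 mm by 178 mm) begins 61 mm behind the grasp point.
Start: joints at [-1.398, 0.091, 1.231, -0, 1.82, -0.057], TCP at [0.137, -0.584, 0.223] pointing down, gripper open.
Joint ranges: [-2.87, 2.87], [-0.86, 2.18], [0.17, 2.46], [-1.51, 4.65], [0.06, 2.69], [-2.65, 2.65]. Speed limits (rad/s): [2.57, 2.57, 3.01, 3.14, 3.14, 3.14].

### API

Orientations are given as [roll, pitch, yaw] about the fixed x, y, z axes, in that order (R = Rz(yaw) Ry(pitch) Rx(roll)).
In Python, from bench import r gives the robot as it stands.
- The arm moves only by the tool move_arm, never from a script. Its argument "steps" is a list that holds one entry, the list of rows, each a list of 7 numbers: the shift along the tool's x, y, z in units of 200 mm (1.0 is 200 mm), then the turn, a rotation vector about the tool's x, y, z in units of 180 degrees (1.0 is 180 degrees), then the opening, from 0 (shut) to 1 (fully open). In form: [[[tx, ty, tz, wx, wy, wz, fingers], ...]]. A call has 1 to 12 rows; each row is the pose to reach, as a shift and turn from the pose commanded when the call began, along the tool's axes at that moment, turning the shorter way round; what a row does not reach only later rows make up. A row lasts 1/8 s, in which the tool goes at most 62.5 mm and 10.7 degrees, less where a joint would pass 70% of its speed; a pose out of reach is approached as far as the arm can. A call with a number of a shift or a turn outside -1 to 1 is refused whole. A call with a gripper value outside its range is refused whole. The fingers move at their own pace and stop on an object; "newtons" is the grip in N (left out, the last holds). Time passes only in rows, so rows that repeat a pose let the fingers close. It gives the time, the measured TCP pose, the force, the opening and the grip force at its end, in the units of the state.
- r.get_obs(): the state, without advancing time (a new reading comes with each control period).
- r.read_camera(name): name is "side" or "top"; returns a dict with "pixels" (480x640x3 uint8, red, green, blue), "fx", "fy", "cx", "cy" (pixels), "cam_to_world" (4x4, takes a point from camera to world coordinates). Camera axes: x right, y up, looking along -z (the intrinsics and any distortion apply to the point x, -y, -z); pixel columns grow to the right and rows downward; lengths in m; the calibration is good to about 2 mm. A picture is of the moment at which its call begins. There is no depth.
- r.job_done(): hands the job in; it is judged then, once.
The state is a dict: "t": time; "joint_positions": joint angles; "joint_velocities": joint speeds; "tau": joint torques, N m; "eef_pos": TCP position; "eef_rot": TCP orientation; "wrist_force": force on the tool from outside, world axes, zero at the start; "ft_torque": the same for the moment, N m; "opening": opening from 0.0 (shut) to 1.0 (fully open); "gripper_force": force on a finger pad.
Only numpy, scipy, OpenCV 4.12 (cv2) and the standard library are available. Lean on these libraries where they do the work, as an engineer would, in place of code of your own. Each camera call takes 0.05 s, during which the arm holds its last target. There are 200 camera calls.

## Working session

There is one attempt and no reset: what is moved stays moved. The work goes in short steps, Python scripts to look and compute and a tool call to move; the robot and the scene stay as the last step left them, time stands still between calls to the robot, and variables do not carry over. Pictures are saved under pics/ and viewed, at most 14 in all, crops included, and the job is handed in when it is done.

Besides the shell and the picture viewer there is one more tool, called after "Call:" as name([rows], argument=value, ...), one row to a line, values as JSON. move_arm: Moves the arm, as the interface text tells. Its arguments: {"type":"object","properties":{"steps":{"type":"array"},"newtons":{"type":"number"}},"required":["steps"]}

```bash
mkdir -p pics; ls; python3 - <<'E'
from bench import r
import cv2,pickle
d={}
for n in("top","side"):
    c=r.read_camera(n);d[n]=c
    cv2.imwrite(f"pics/{n}0.png",c["pixels"][...,::-1]);print(n,c["fx"],c["fy"],c["cx"],c["cy"],c["cam_to_world"].round(3).tolist(),c.keys())
pickle.dump(d,open("c0.pkl","wb"))
o=r.get_obs();print(o["t"],o["eef_pos"],o["eef_rot"],o["opening"])
E
```

```text
pics
top 501.1640602797734 501.1640602797734 318.45993664151337 230.46763927714716 [[0.028, 0.987, -0.155, 0.34], [-1.0, 0.026, -0.016, -0.05], [-0.012, 0.155, 0.988, 1.195], [0.0, 0.0, 0.0, 1.0]] dict_keys(['pixels', 'fx', 'fy', 'cx', 'cy', 'cam_to_world'])
side 603.7649318981263 603.7649318981263 328.174206340368 235.12167702984613 [[0.93, 0.228, -0.287, 0.179], [-0.367, 0.614, -0.699, -0.906], [0.017, 0.756, 0.654, 0.869], [0.0, 0.0, 0.0, 1.0]] dict_keys(['pixels', 'fx', 'fy', 'cx', 'cy', 'cam_to_world'])
0.1 [ 0.13662656 -0.58396072  0.22163977] [-3.13987038e+00 -1.17108262e-04  2.29777744e-01] 0.9992832600298949
```

View pics/top0.png

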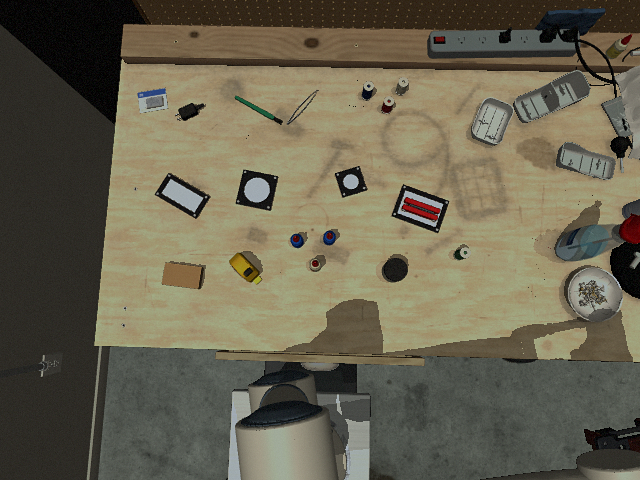

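View pics/side0.png

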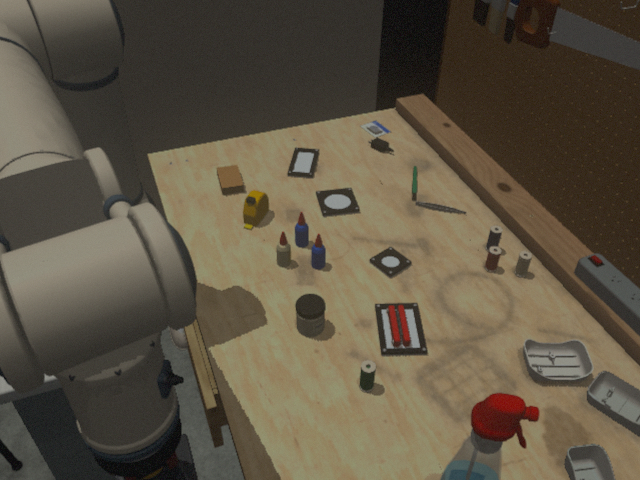

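The top view shows, as (column, row):
- **Loose items:** carton (183,275), hex set in the carton nest (420,208), jar (395,269), oil bottle (beige body) (316,265).
- **Blue decoys:** (297,240) and (330,237).
- **Bystanders:** tape (246,267), spool (462,253).
- **Empty nests:** narrow (182,195), round (257,190), small round (351,181).

The side view agrees with this.

```bash
cat > h.py <<'E'
import numpy as np,cv2
def ray(c,u,v,z):
    M=c["cam_to_world"];d=np.array([(u-c["cx"])/c["fx"],-(v-c["cy"])/c["fy"],-1.])
    d=M[:3,:3]@d;o=M[:3,3];return (o+d*(z-o[2])/d[2])
def proj(c,P):
    M=c["cam_to_world"];q=(np.atleast_2d(P)-M[:3,3])@M[:3,:3]
    return np.c_[c["cx"]-c["fx"]*q[:,0]/q[:,2],c["cy"]+c["fy"]*q[:,1]/q[:,2]]
def blob(mask,win):
    u0,v0,u1,v1=win;m=np.zeros_like(mask);m[v0:v1,u0:u1]=mask[v0:v1,u0:u1]
    cs,_=cv2.findContours(m,cv2.RETR_EXTERNAL,cv2.CHAIN_APPROX_NONE);return max(cs,key=cv2.contourArea)
def rect(c,k,z):
    # rectangle fitted in the plane z; 1 um grid so that cv2 works in metric
    P=np.array([ray(c,*p[0],z)[:2] for p in k],np.float32)
    (x,y),(w,h),a=cv2.minAreaRect(P*1000)
    if w>h:w,h,a=h,w,a+90
    return [round(float(q),1) for q in (x,y,w,h,(a+90)%180-90)]  # mm, long side is at angle a+90 (own y), yaw=a
E
python3 - <<'E'
import pickle,cv2,numpy as np
from h import *
d=pickle.load(open("c0.pkl","rb"))
for n,W in dict(top=dict(cart=(378,175,460,240),hex=(145,165,220,225),jar=(228,160,288,218),bot=(330,158,372,203)),
  side=dict(cart=(365,290,435,365),hex=(280,140,325,185),jar=(310,180,365,222),bot=(362,240,417,282))).items():
    c=d[n];g=c["pixels"].max(2);hsv=cv2.cvtColor(c["pixels"],cv2.COLOR_RGB2HSV)
    for k,w in W.items():
        b=blob((g<70).astype(np.uint8),w);print(n,k,"block",rect(c,b,.01))
        m=((hsv[...,1]<45)&(g>110)).astype(np.uint8)
        if k!="cart":
            b=blob(m,w);print("   floor",rect(c,b,.004))
    H=hsv.astype(int);red=((H[...,0]<8)|(H[...,0]>172))&(H[...,1]>150)&(g>80)
    w=W["cart"];m=cv2.morphologyEx(red.astype(np.uint8),cv2.MORPH_CLOSE,np.ones((9,9)));b=blob(m,w);print(" hexset",rect(c,b,.02))
    w=dict(top=(155,255,212,298),side=(210,160,250,198))[n];br=((H[...,1]>95)&(g<190)).astype(np.uint8)
    print(" carton",rect(c,blob(br,w),.022))
t=d["top"]["pixels"];s=d["side"]["pixels"]
a=cv2.resize(t[225:295,150:350],None,fx=4,fy=4,interpolation=2);b=cv2.resize(t[225:295,370:480],None,fx=4,fy=4,interpolation=2)
e=cv2.resize(s[200:340,250:350],None,fx=3,fy=3,interpolation=2)
o=np.zeros((600,800,3),np.uint8);o[:280]=a;o[280:560,:440]=b;o[280:600,480:780]=e[90:410];cv2.imwrite("pics/z.png",o[...,::-1])
E
```

```text
top cart block [587.2, -273.3, 84.1, 118.3, -19.2]
top hex block [604.1, 303.0, 63.9, 121.0, -28.6]
   floor [605.2, 305.1, 41.6, 95.1, -28.5]
top jar block [622.7, 122.8, 87.1, 87.2, -10.0]
   floor [624.2, 123.6, 57.6, 61.2, 1.5]
top bot block [648.8, -105.1, 62.7, 63.0, -71.2]
   floor [650.1, -105.3, 34.9, 35.2, 47.0]
 hexset [584.3, -273.6, 29.4, 85.8, -17.8]
 carton [409.5, 284.0, 52.6, 94.9, -5.4]
side cart block [584.3, -278.1, 82.0, 122.7, -19.4]
side hex block [601.2, 296.2, 64.6, 126.0, -28.4]
   floor [603.8, 305.4, 40.1, 88.6, -28.3]
side jar block [619.1, 116.1, 85.7, 92.9, -9.8]
   floor [623.3, 122.9, 49.7, 58.7, 69.7]
side bot block [645.9, -110.6, 64.6, 65.5, -71.8]
   floor [649.7, -105.2, 27.3, 35.6, 69.5]
 hexset [582.5, -272.9, 29.5, 87.7, -18.6]
 carton [406.0, 270.2, 53.5, 117.5, -5.7]
```

View pics/z.png

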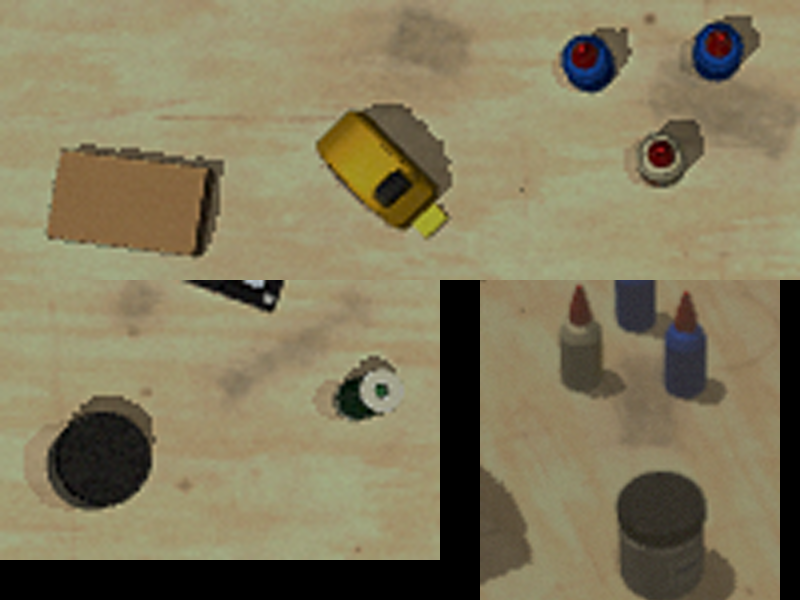

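The zoomed crop has the carton's top face centred at (130,202), the jar lid at (102,459), the beige bottle at (661,158) in the top part, and its tip at (579,285) in the side inset. The nest fits from the two cameras agree to a few mm, and the sizes match. Next I'll compute the loose items and write a move helper.

```bash
cat > go.py <<'E'
import sys,numpy as np
from bench import r
def go(x,y,z,yawdeg):
    o=r.get_obs();p=o["eef_pos"];w=o["eef_rot"][2];d=np.array([x,y,z])-p*1000
    u=np.array([np.cos(w)*d[0]+np.sin(w)*d[1],np.sin(w)*d[0]-np.cos(w)*d[1],-d[2]])/200
    t=-((yawdeg-np.degrees(w)+90)%180-90)/180
    print("t",round(o["t"],2),"pos",(p*1000).round(1),"rot",np.degrees(o["eef_rot"]).round(1),"F",o["wrist_force"].round(1),"open",round(o["opening"],3),"| units",u.round(4),"wz",round(t,4))
if __name__=="__main__": go(*map(float,sys.argv[1:]))
E
python3 - <<'E'
import pickle
from h import *
d=pickle.load(open("c0.pkl","rb"));T,S=d["top"],d["side"]
tz=lambda x,y:(150+(x-.5)/4-.375+.375,225+y/4)
C=np.array([ray(T,150+x/4-.4,225+y/4-.4,.022)[:2] for x,y in((63,149),(210,168),(197,254),(48,238))])*1000
print("carton",C.mean(0),[np.linalg.norm(C[i]-C[i-1]).round(1) for i in range(4)],np.degrees(np.arctan2(*(C[1]-C[0])[::-1])),np.degrees(np.arctan2(*(C[2]-C[3])[::-1])))
sz=lambda x,y:(250+(x-480)/3-.3,200+(y-190)/3-.3)
print("jar top",ray(T,395.1,269.35,.064)*1000,"side",ray(S,*sz(661,508),.064)*1000)
print("bottle top shoulder",ray(T,314.9,264.1,.05)*1000,"cap",ray(T,314.4,263.1,.07)*1000,"side tip",ray(S,*sz(579,286),.086)*1000)
for n,p in dict(dec1=(297,240),dec2=(330,237),tape=(246,265),spool=(465,251)).items(): print(n,ray(T,*p,.06)*1000)
E
python3 go.py 583.3 -273.2 120 71.8
```

```text
carton [409.64316347 286.2339997 ] [np.float64(52.6), np.float64(87.9), np.float64(50.6), np.float64(88.2)] -95.74589253820261 -94.45325593863156
jar top [ 433.41810894 -206.60261241   64.        ] side [ 430.84390617 -214.28681846   64.        ]
bottle top shoulder [441.56420525 -25.26219992  50.        ] cap [442.01154355 -24.50304162  70.        ] side tip [441.54912765 -27.98653961  86.        ]
dec1 [494.75844917  17.09014562  60.        ]
dec2 [503.70350509 -58.18487113  60.        ]
tape [434.34679148 131.0067229   60.        ]
spool [ 479.77936959 -365.33372944   60.        ]
t 0.1 pos [ 136.6 -584.   221.6] rot [-179.9   -0.    13.2] F [ 0.1 -0.4 -0.3] open 0.999 | units [ 2.5286 -1.0043  0.5082] wz -0.3257
```

Call:
move_arm([
  [[1,-0.4,0,0,0,0,1],[1,-0.4,0,0,0,0,1],[1,-0.4,0,0,0,0,1],[1,-0.4,0,0,0,0,1]],
])

```text
t: 0.6
eef_pos: [0.3154, -0.4586, 0.2223]
eef_rot: [-3.141, -0.0, 0.233]
wrist_force: [-0.1, -0.3, -0.4]
opening: 1.004
gripper_force: 0.0
```

Call:
move_arm([
  [[1,-0.4,0.2,0,0,0,1],[1,-0.4,0.2,0,0,0,1],[1,-0.4,0.2,0,0,0,1],[1,-0.4,0.2,0,0,0,1]],
])

```text
t: 1.1
eef_pos: [0.4915, -0.3347, 0.181]
eef_rot: [-3.14, 0.001, 0.233]
wrist_force: [-1.1, 0.2, 0.9]
opening: 0.999
gripper_force: 0.0
```

Call:
move_arm([
  [[0.53,-0.204,0.3,0,0,-0.3257,1],[0.53,-0.204,0.3,0,0,-0.3257,1],[0.53,-0.204,0.3,0,0,-0.3257,1],[0.53,-0.204,0.3,0,0,-0.3257,1],[0.53,-0.204,0.3,0,0,-0.3257,1],[0.53,-0.204,0.3,0,0,-0.3257,1],[0.53,-0.204,0.3,0,0,-0.3257,1]],
])

```text
t: 1.98
eef_pos: [0.5834, -0.2733, 0.122]
eef_rot: [-3.141, -0.0, 1.252]
wrist_force: [0.0, 0.4, -0.7]
opening: 1.0
gripper_force: 0.0
```

```bash
python3 go.py 583.3 -273.2 12.5 71.8
```

```text
t 1.98 pos [ 583.4 -273.3  122. ] rot [-179.9   -0.    71.7] F [ 0.   0.4 -0.7] open 1.0 | units [ 4.000e-04 -8.000e-04  5.473e-01] wz -0.0003
```

Call:
move_arm([
  [[0,0,0.3,0,0,0,0.7],[0,0,0.546,0,0,0,0.7],[0,0,0.546,0,0,0,0.7],[0,0,0.546,0,0,0,0.7],[0,0,0.546,0,0,0,0],[0,0,0.546,0,0,0,0],[0,0,0.546,0,0,0,0],[0,0,0.546,0,0,0,0],[0,0,0.546,0,0,0,0]],
], newtons=20)

```text
t: 3.1
eef_pos: [0.5836, -0.2734, 0.0134]
eef_rot: [3.142, -0.0, 1.253]
wrist_force: [0.2, -0.7, -0.3]
opening: 0.34
gripper_force: 20.0
```

Call:
move_arm([
  [[0,0,0,0,0,0,0],[0,0,-0.1,0,0,0,0],[0,0,-0.3,0,0,0,0],[0,0,-0.5,0,0,0,0],[0,0,-0.7,0,0,0,0],[0,0,-0.7,0,0,0,0]],
])

```text
t: 3.85
eef_pos: [0.5854, -0.2744, 0.1598]
eef_rot: [3.132, 0.002, 1.253]
wrist_force: [0.6, 0.4, -1.2]
opening: 0.338
gripper_force: 20.0
```

```bash
python3 go.py 604.5 304.3 152 61.5
```

```text
t 3.85 pos [ 585.4 -274.4  159.8] rot [1.795e+02 1.000e-01 7.180e+01] F [ 0.6  0.4 -1.2] open 0.338 | units [ 2.7785 -0.8134  0.0391] wz 0.0572
```

Call:
move_arm([
  [[0.926,-0.271,0,0,0,0,0],[0.926,-0.271,0,0,0,0,0],[0.926,-0.271,0,0,0,0,0],[0.926,-0.271,0,0,0,0,0]],
])

```text
t: 4.35
eef_pos: [0.5895, -0.0765, 0.1523]
eef_rot: [-3.14, -0.001, 1.258]
wrist_force: [0.2, 0.0, -0.3]
opening: 0.339
gripper_force: 20.0
```

Call:
move_arm([
  [[0.926,-0.271,0,0,0,0,0],[0.926,-0.271,0,0,0,0,0],[0.926,-0.271,0,0,0,0,0],[0.926,-0.271,0,0,0,0,0]],
])

```text
t: 4.85
eef_pos: [0.5958, 0.1152, 0.1522]
eef_rot: [-3.14, 0.0, 1.257]
wrist_force: [0.2, -0.2, -2.9]
opening: 0.341
gripper_force: 20.0
```

Call:
move_arm([
  [[0.926,-0.271,0,0,0,0.057,0],[0.926,-0.271,0,0,0,0.057,0],[0.926,-0.271,0,0,0,0.057,0],[0.926,-0.271,0,0,0,0.057,0],[0.926,-0.271,0,0,0,0.057,0],[0.926,-0.271,0,0,0,0.057,0],[0.926,-0.271,0,0,0,0.057,0]],
])

```text
t: 5.72
eef_pos: [0.6033, 0.3033, 0.1538]
eef_rot: [3.141, -0.0, 1.072]
wrist_force: [0.3, 0.4, -1.0]
opening: 0.34
gripper_force: 20.0
```

```bash
python3 - <<'E'
from bench import r
import cv2,pickle,numpy as np
d={n:r.read_camera(n) for n in("top","side")};pickle.dump(d,open("c1.pkl","wb"))
a=cv2.resize(d["top"]["pixels"][150:250,360:480],None,fx=3,fy=3,interpolation=2);b=d["side"]["pixels"][100:400,200:500]
cv2.imwrite("pics/c1.png",np.hstack([a,b])[...,::-1])
E
python3 go.py 604.5 304.3 13 61.5
```

```text
t 5.83 pos [603.1 303.9 153.8] rot [180.   -0.   61.4] F [-0.1  0.2 -1.3] open 0.337 | units [0.005  0.0051 0.7039] wz -0.0003
```

View pics/c1.png

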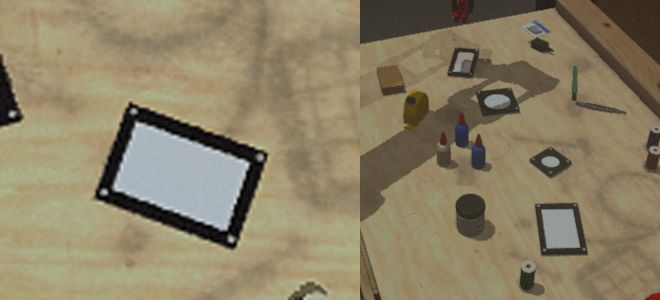

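The wide recess is now empty. The pale floor is centred at about (185,175) in the left crop, and the gripper holds the hex set above the narrow nest. I'll lower it.

Call:
move_arm([
  [[0.005,0.005,0.3,0,0,0,0],[0.005,0.005,0.6,0,0,0,0],[0.005,0.005,0.65,0,0,0,0],[0.005,0.005,0.7,0,0,0,0],[0.005,0.005,0.7,0,0,0,0],[0.005,0.005,0.7,0,0,0,0],[0.005,0.005,0.7,0,0,0,0.6],[0.005,0.005,0.7,0,0,0,0.6],[0.005,0.005,0.7,0,0,0,0.6]],
])

```text
t: 6.95
eef_pos: [0.6043, 0.3056, 0.0139]
eef_rot: [3.141, -0.001, 1.074]
wrist_force: [-0.6, -0.2, -0.7]
opening: 0.595
gripper_force: 0.0
```

Call:
move_arm([
  [[0,0,-0.2,0,0,0,0.6],[0,0,-0.5,0,0,0,1],[0,0,-0.5,0,0,0,1],[0,0,-0.5,0,0,0,1]],
])

```text
t: 7.45
eef_pos: [0.6041, 0.3055, 0.1133]
eef_rot: [3.141, -0.0, 1.074]
wrist_force: [0.2, -0.7, -0.6]
opening: 0.904
gripper_force: 0.0
```

```bash
python3 - <<'E'
import pickle,cv2
from h import *
d=pickle.load(open("c1.pkl","rb"))
for n,w in dict(top=(378,175,460,240),side=(365,290,435,365)).items():
    c=d[n];g=c["pixels"].max(2);hsv=cv2.cvtColor(c["pixels"],cv2.COLOR_RGB2HSV)
    m=((hsv[...,1]<45)&(g>110)).astype(np.uint8);b=blob(m,w);print(n,rect(c,b,.004),rect(c,blob((g<70).astype(np.uint8),w),.01))
E
python3 go.py 409.6 286 112 84.9
```

```text
top [588.0, -274.2, 60.7, 97.3, -19.2] [587.2, -273.3, 84.1, 118.3, -19.2]
side [587.3, -273.2, 60.8, 92.6, -19.5] [584.2, -277.9, 81.6, 122.3, -19.4]
t 7.45 pos [604.1 305.5 113.3] rot [180.   -0.   61.5] F [ 0.2 -0.7 -0.6] open 0.904 | units [-0.5495 -0.8084  0.0067] wz -0.1298
```

Call:
move_arm([
  [[-0.55,-0.808,0,0,0,-0.13,1],[-0.55,-0.808,0,0,0,-0.13,1],[-0.55,-0.808,0,0,0,-0.13,1],[-0.55,-0.808,0.2,0,0,-0.13,1],[-0.55,-0.808,0.42,0,0,-0.13,1],[-0.55,-0.808,0.52,0,0,-0.13,1],[-0.55,-0.808,0.52,0,0,-0.13,1],[-0.55,-0.808,0.52,0,0,-0.13,1],[-0.55,-0.808,0.52,0,0,-0.13,1]],
])

```text
t: 8.57
eef_pos: [0.4103, 0.2863, 0.0106]
eef_rot: [3.14, -0.001, 1.482]
wrist_force: [0.1, -0.5, 0.8]
opening: 0.995
gripper_force: 0.0
```

```bash
python3 go.py 409.6 286 9.5 84.9
python3 - <<'E'
from bench import r
import cv2,numpy as np
t=r.read_camera("top")["pixels"];s=r.read_camera("side")["pixels"]
a=cv2.resize(t[160:300,140:280],None,fx=2.8,fy=2.8,interpolation=2);b=cv2.resize(s[110:250,190:330],None,fx=2.8,fy=2.8,interpolation=2)
cv2.imwrite("pics/c2.png",np.hstack([a,b])[...,::-1])
E
```

```text
t 8.57 pos [410.3 286.3  10.6] rot [ 1.799e+02 -1.000e-01  8.490e+01] F [ 0.1 -0.5  0.8] open 0.995 | units [-0.0016 -0.0035  0.0055] wz 0.0002
```

View pics/c2.png

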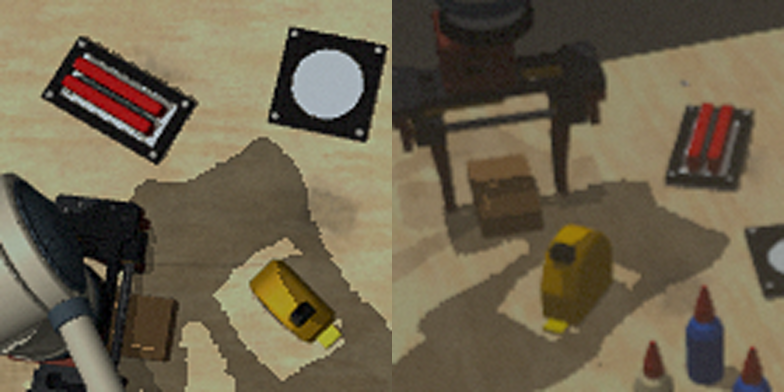

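The hex set lies in the narrow recess, at (115,95) in the left crop, a little toward its left end. I'll measure that later. The fingers straddle the carton clear of the tape, so I'll grip it.

Call:
move_arm([
  [[0,0,0.01,0,0,0,0],[0,0,0.01,0,0,0,0],[0,0,0.01,0,0,0,0],[0,0,0.01,0,0,0,0],[0,0,0.01,0,0,0,0]],
], newtons=15)

```text
t: 9.3
eef_pos: [0.4096, 0.2859, 0.0075]
eef_rot: [-3.142, 0.0, 1.482]
wrist_force: [-0.7, -0.2, 0.3]
opening: 0.593
gripper_force: 15.0
```

Call:
move_arm([
  [[0,0,-0.1,0,0,0,0],[0,0,-0.3,0,0,0,0],[0,0,-0.5,0,0,0,0],[0,0,-0.7,0,0,0,0],[0,0,-0.7,0,0,0,0],[0,0,-0.7,0,0,0,0]],
])

```text
t: 10.05
eef_pos: [0.4093, 0.2856, 0.1462]
eef_rot: [-3.14, 0.001, 1.482]
wrist_force: [-0.0, 0.1, -2.1]
opening: 0.59
gripper_force: 15.0
```

```bash
python3 - <<'E'
from bench import r
import pickle
from h import *
for n,w in dict(top=(145,165,220,225),side=(280,130,325,185)).items():
    c=r.read_camera(n);g=c["pixels"].max(2);H=cv2.cvtColor(c["pixels"],cv2.COLOR_RGB2HSV).astype(int)
    red=((H[...,0]<8)|(H[...,0]>172))&(H[...,1]>150)&(g>80)
    m=cv2.morphologyEx(red.astype(np.uint8),cv2.MORPH_CLOSE,np.ones((9,9)));print(n,rect(c,blob(m,w),.02))
    m=((H[...,1]<45)&(g>110)).astype(np.uint8)
E
python3 go.py 587.5 -273.6 151 70.7
```

```text
top [606.2, 306.7, 29.3, 86.0, -28.9]
side [604.8, 305.8, 28.4, 85.0, -29.6]
t 10.15 pos [408.9 285.4 145.2] rot [-1.798e+02  1.000e-01  8.490e+01] F [-0.1 -0.7 -1.2] open 0.592 | units [-2.705   1.1366 -0.0289] wz 0.0791
```

Call:
move_arm([
  [[-0.902,0.379,0,0,0,0,0],[-0.902,0.379,0,0,0,0,0],[-0.902,0.379,0,0,0,0,0],[-0.902,0.379,0,0,0,0,0]],
])

```text
t: 10.65
eef_pos: [0.4692, 0.0961, 0.1457]
eef_rot: [-3.139, 0.001, 1.477]
wrist_force: [0.9, -0.5, -1.4]
opening: 0.59
gripper_force: 15.0
```

Call:
move_arm([
  [[-0.902,0.379,0,0,0,0,0],[-0.902,0.379,0,0,0,0,0],[-0.902,0.379,0,0,0,0,0],[-0.902,0.379,0,0,0,0,0]],
])

```text
t: 11.15
eef_pos: [0.5287, -0.0891, 0.1455]
eef_rot: [-3.139, -0.0, 1.479]
wrist_force: [-0.3, 0.1, -1.2]
opening: 0.59
gripper_force: 15.0
```

Call:
move_arm([
  [[-0.902,0.379,0,0,0,0.079,0],[-0.902,0.379,0,0,0,0.079,0],[-0.902,0.379,0,0,0,0.079,0],[-0.902,0.379,0,0,0,0.079,0],[-0.902,0.379,0,0,0,0.079,0],[-0.902,0.379,0,0,0,0.079,0],[-0.902,0.379,0,0,0,0.079,0]],
])

```text
t: 12.02
eef_pos: [0.5886, -0.2716, 0.1481]
eef_rot: [3.141, -0.0, 1.236]
wrist_force: [0.0, -0.4, -0.7]
opening: 0.588
gripper_force: 15.0
```

```bash
python3 go.py 587.5 -273.6 12.5 70.7
```

```text
t 12.03 pos [ 588.6 -271.6  148.1] rot [180.   -0.   70.8] F [ 0.  -0.4 -0.7] open 0.588 | units [-0.0113 -0.0017  0.6782] wz 0.0007
```

Call:
move_arm([
  [[-0.01,0,0.3,0,0,0,0],[-0.01,0,0.55,0,0,0,0],[-0.01,0,0.62,0,0,0,0],[-0.01,0,0.67,0,0,0,0],[-0.01,0,0.675,0,0,0,0],[-0.01,0,0.675,0,0,0,0],[-0.01,0,0.675,0,0,0,0.85],[-0.01,0,0.675,0,0,0,0.85],[-0.01,0,0.675,0,0,0,0.85]],
])

```text
t: 13.15
eef_pos: [0.5878, -0.2753, 0.0128]
eef_rot: [3.141, 0.0, 1.234]
wrist_force: [-0.4, 0.5, -0.5]
opening: 0.842
gripper_force: 0.0
```

Call:
move_arm([
  [[0,0,-0.2,0,0,0,0.85],[0,0,-0.5,0,0,0,1],[0,0,-0.7,0,0,0,1],[0,0,-0.7,0,0,0,1]],
])

```text
t: 13.65
eef_pos: [0.5894, -0.2761, 0.158]
eef_rot: [3.133, 0.001, 1.234]
wrist_force: [0.4, -0.7, 0.0]
opening: 0.999
gripper_force: 0.0
```

```bash
python3 go.py 433 -208 130 -5
python3 - <<'E'
from bench import r
import cv2,numpy as np,pickle
d={n:r.read_camera(n) for n in("top","side")};pickle.dump(d,open("c2.pkl","wb"))
t=d["top"]["pixels"];s=d["side"]["pixels"]
a=cv2.resize(t[160:300,360:480],None,fx=4,fy=4,interpolation=2);b=cv2.resize(s[260:400,280:440],None,fx=2.5,fy=2.5,interpolation=2)
o=np.zeros((560,800,3),np.uint8);o[:,:480]=a;o[:350,480:]=b[:,:320];cv2.imwrite("pics/c3.png",o[...,::-1])
E
```

```text
t 13.65 pos [ 589.4 -276.1  158. ] rot [1.795e+02 1.000e-01 7.070e+01] F [ 0.4 -0.7  0. ] open 0.999 | units [ 0.0633 -0.8508  0.1402] wz 0.4206
```

View pics/c3.png

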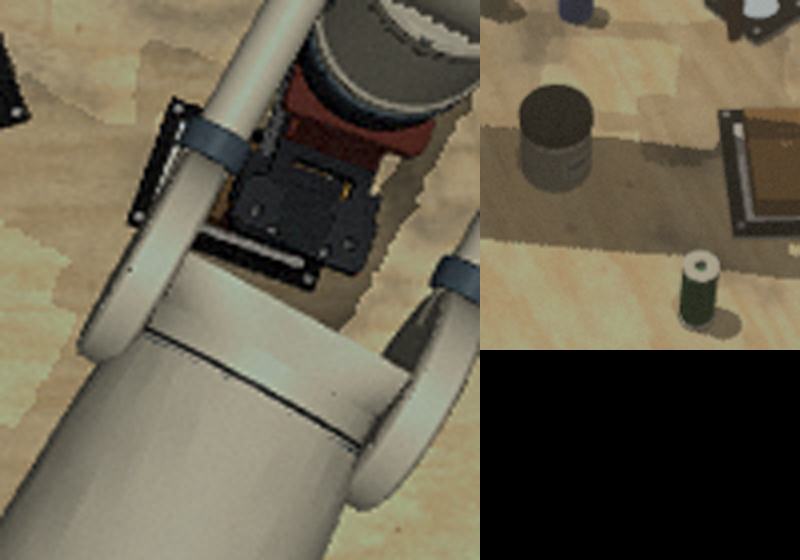

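Carton sits in the wide recess, at (780,165) in the right inset. The jar's dark region there includes the side of the lid, so I'll refit its position from the silhouettes.

```bash
python3 - <<'E'
import pickle
from h import *
d=pickle.load(open("c0.pkl","rb"));T,S=d["top"],d["side"]
th=np.linspace(0,2*np.pi,60)
def cyl(x,y,r,zs): return np.concatenate([np.c_[x+r*np.cos(th),y+r*np.sin(th),0*th+z] for z in zs])
for p in((433.4,-206.6),(434,-208),(433,-210),(431,-212)):
    for n,c in d.items():
        for r_,z in ((27,(.05,.064)),(27,(0,.064))):
            q=proj(c,cyl(p[0]/1e3,p[1]/1e3,r_/1e3,z));print(p,n,z,q.min(0).round(1),q.max(0).round(1))
for p in((442,-25),(441.5,-28)):
    for n,c in d.items():
        q=proj(c,cyl(p[0]/1e3,p[1]/1e3,.0145,(0,.06)));print("bottle",p,n,q.min(0).round(1),q.max(0).round(1),proj(c,[p[0]/1e3,p[1]/1e3,.086]).round(1))
print("obs top lid",370+53/4,225+131/4,370+152/4,225+226/4,"side jar",280+39/2.5,260+85/2.5,280+113/2.5,260+190/2.5)
print("obs bottle top",150+635/4,225+131/4,150+685/4,225+186/4,"side",250+80/3,0,250+124/3,200+(392-190)/3,"tip",283,200+95/3)
E
python3 go.py 433.5 -208.5 130 70.7
```

```text
(433.4, -206.6) top (0.05, 0.064) [382.4 257.4] [407.1 281.7]
(433.4, -206.6) top (0, 0.064) [380.  257.4] [407.1 282.9]
(433.4, -206.6) side (0.05, 0.064) [294.9 291.5] [324.8 318.9]
(433.4, -206.6) side (0, 0.064) [294.9 291.5] [324.8 337. ]
(434, -208) top (0.05, 0.064) [383.  257.2] [407.7 281.5]
(434, -208) top (0, 0.064) [380.6 257.2] [407.7 282.6]
(434, -208) side (0.05, 0.064) [295.5 292. ] [325.4 319.4]
(434, -208) side (0, 0.064) [295.5 292. ] [325.4 337.4]
(433, -210) top (0.05, 0.064) [383.9 257.6] [408.6 281.9]
(433, -210) top (0, 0.064) [381.4 257.6] [408.6 283.1]
(433, -210) side (0.05, 0.064) [295.3 292.8] [325.3 320.3]
(433, -210) side (0, 0.064) [295.3 292.8] [325.3 338.4]
(431, -212) top (0.05, 0.064) [384.8 258.5] [409.5 282.8]
(431, -212) top (0, 0.064) [382.3 258.5] [409.5 283.9]
(431, -212) side (0.05, 0.064) [294.6 293.9] [324.7 321.4]
(431, -212) side (0, 0.064) [294.6 293.9] [324.7 339.5]
bottle (442, -25) top [308.3 257.2] [321.3 271.9] [[314.5 262.5]]
bottle (442, -25) side [275.7 235.8] [290.8 266.9] [[282.4 230.7]]
bottle (441.5, -28) top [309.6 257.4] [322.5 272.1] [[315.8 262.7]]
bottle (441.5, -28) side [275.9 236.8] [291.  267.9] [[282.7 231.7]]
obs top lid 383.25 257.75 408.0 281.5 side jar 295.6 294.0 325.2 336.0
obs bottle top 308.75 257.75 321.25 271.5 side 276.6666666666667 0 291.3333333333333 267.3333333333333 tip 283 231.66666666666666
t 13.75 pos [ 587.7 -275.2  152.3] rot [180.    0.   70.7] F [-0.4 -0.3 -2. ] open 1.005 | units [ 0.0602 -0.8379  0.1113] wz 0.0001
```

Call:
move_arm([
  [[0.06,-0.84,0,0,0,0,1],[0.06,-0.84,0,0,0,0,1],[0.06,-0.84,0,0,0,0,1],[0.06,-0.84,0.1,0,0,0,1],[0.06,-0.84,0.3,0,0,0,1],[0.06,-0.84,0.5,0,0,0,1],[0.06,-0.84,0.68,0,0,0,1],[0.06,-0.84,0.69,0,0,0,1],[0.06,-0.84,0.69,0,0,0,1],[0.06,-0.84,0.69,0,0,0,1]],
])

```text
t: 15.0
eef_pos: [0.4341, -0.209, 0.016]
eef_rot: [3.139, 0.0, 1.234]
wrist_force: [0.2, 1.1, -0.2]
opening: 1.0
gripper_force: 0.0
```

```bash
python3 go.py 434 -208.5 13 70.7
```

```text
t 15.0 pos [ 434.1 -209.    16. ] rot [179.9   0.   70.7] F [ 0.2  1.1 -0.2] open 1.0 | units [ 0.0021 -0.0015  0.0149] wz 0.0001
```

Call:
move_arm([
  [[0,0,0,0,0,0,0],[0,0,0,0,0,0,0],[0,0,0,0,0,0,0],[0,0,0,0,0,0,0],[0,0,0,0,0,0,0]],
], newtons=20)

```text
t: 15.62
eef_pos: [0.4331, -0.2084, 0.0146]
eef_rot: [3.141, 0.0, 1.234]
wrist_force: [-0.5, -0.7, 0.5]
opening: 0.579
gripper_force: 20.0
```

Call:
move_arm([
  [[0,0,-0.05,0,0,0,0],[0,0,-0.2,0,0,0,0],[0,0,-0.4,0,0,0,0],[0,0,-0.6,0,0,0,0],[0,0,-0.7,0,0,0,0],[0,0,-0.7,0,0,0,0],[0,0,-0.7,0,0,0,0]],
])

```text
t: 16.5
eef_pos: [0.4325, -0.208, 0.1525]
eef_rot: [-3.139, -0.001, 1.234]
wrist_force: [-0.3, 1.0, -2.2]
opening: 0.582
gripper_force: 20.0
```

```bash
python3 go.py 623.5 123 153 70.7
```

```text
t 16.5 pos [ 432.5 -208.   152.5] rot [-179.8   -0.    70.7] F [-0.3  1.  -2.2] open 0.582 | units [ 1.8778  0.3548 -0.0024] wz 0.0001
```

Call:
move_arm([
  [[0.94,0.177,0,0,0,0,0],[0.94,0.177,0,0,0,0,0],[0.94,0.177,0,0,0,0,0],[0.94,0.177,0,0,0,0,0]],
])

```text
t: 17.0
eef_pos: [0.5287, -0.039, 0.1516]
eef_rot: [-3.137, -0.0, 1.24]
wrist_force: [-1.4, -0.7, -1.8]
opening: 0.582
gripper_force: 20.0
```

Call:
move_arm([
  [[0.94,0.177,0,0,0,0,0],[0.94,0.177,0,0,0,0,0],[0.94,0.177,0,0,0,0,0],[0.94,0.177,0.1,0,0,0,0],[0.94,0.177,0.3,0,0,0,0],[0.94,0.177,0.4,0,0,0,0],[0.94,0.177,0.4,0,0,0,0],[0.94,0.177,0.4,0,0,0,0]],
])

```text
t: 18.0
eef_pos: [0.6246, 0.1224, 0.076]
eef_rot: [3.14, -0.001, 1.233]
wrist_force: [-0.3, -0.8, -0.7]
opening: 0.58
gripper_force: 20.0
```

```bash
python3 go.py 623.5 123 18.5 70.7
```

```text
t 18.0 pos [624.6 122.4  76. ] rot [179.9  -0.   70.7] F [-0.3 -0.8 -0.7] open 0.58 | units [ 0.0009 -0.0063  0.2875] wz -0.0002
```

Good alignment. Lower, release, back off.

Call:
move_arm([
  [[0,-0.005,0.15,0,0,0,0],[0,-0.005,0.24,0,0,0,0],[0,-0.005,0.28,0,0,0,0],[0,-0.005,0.288,0,0,0,0],[0,-0.005,0.288,0,0,0,0],[0,-0.005,0.288,0,0,0,0],[0,-0.005,0.288,0,0,0,0.85],[0,-0.005,0.288,0,0,0,0.85],[0,-0.005,0.288,0,0,0,0.85]],
])

```text
t: 19.12
eef_pos: [0.6231, 0.1234, 0.0165]
eef_rot: [-3.141, 0.0, 1.234]
wrist_force: [-0.2, -0.9, 0.3]
opening: 0.84
gripper_force: 0.0
```

Call:
move_arm([
  [[0,0,-0.15,0,0,0,0.9],[0,0,-0.45,0,0,0,0.9],[0,0,-0.7,0,0,0,0.9],[0,0,-0.75,0,0,0,0.9],[0,0,-0.75,0,0,0,0.9]],
])

```text
t: 19.75
eef_pos: [0.6234, 0.1235, 0.1668]
eef_rot: [3.141, -0.0, 1.234]
wrist_force: [0.4, 0.5, -1.0]
opening: 0.902
gripper_force: 0.0
```

```bash
python3 go.py 442 -26 165 30
```

```text
t 19.75 pos [623.4 123.5 166.8] rot [180.   -0.   70.7] F [ 0.4  0.5 -1. ] open 0.902 | units [-1.005  -0.6091  0.009 ] wz 0.2262
```

Call:
move_arm([
  [[-1,-0.609,0,0,0,0.2262,0.65],[-1,-0.609,0,0,0,0.2262,0.65],[-1,-0.609,0,0,0,0.2262,0.65],[-1,-0.609,0,0,0,0.2262,0.65],[-1,-0.609,0,0,0,0.2262,0.65],[-1,-0.609,0,0,0,0.2262,0.65],[-1,-0.609,0,0,0,0.2262,0.65]],
])

```text
t: 20.62
eef_pos: [0.4425, -0.0244, 0.1658]
eef_rot: [-3.14, 0.001, 0.525]
wrist_force: [-0.2, -0.0, 0.8]
opening: 0.648
gripper_force: 0.0
```

```bash
python3 go.py 442 -26 25 30; python3 - <<'E'
from bench import r
import cv2,numpy as np
s=r.read_camera("side")["pixels"];cv2.imwrite("pics/c4.png",cv2.resize(s[130:380,200:450],None,fx=2.2,fy=2.2,interpolation=2)[...,::-1])
E
```

```text
t 20.62 pos [442.5 -24.4 165.8] rot [-1.799e+02  1.000e-01  3.010e+01] F [-0.2 -0.   0.8] open 0.648 | units [-0.006   0.0056  0.7038] wz 0.0006
```

View pics/c4.png

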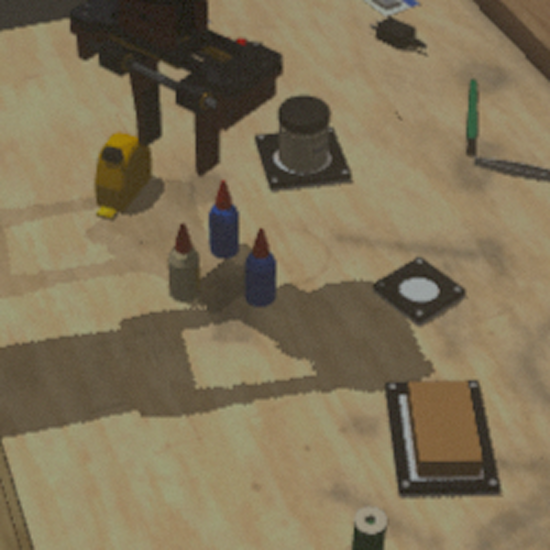

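The jar stands upright in the large round recess, base at (303,165). The carton is in its recess at (445,430), and the beige bottle at (183,265) is clear of the blue ones at (224,230) and (261,280). Descending on it.

Call:
move_arm([
  [[-0.006,0.006,0.1,0,0,0,0.65],[-0.006,0.006,0.3,0,0,0,0.65],[-0.006,0.006,0.5,0,0,0,0.65],[-0.006,0.006,0.68,0,0,0,0.65],[-0.006,0.006,0.7,0,0,0,0.65],[-0.006,0.006,0.7,0,0,0,0.65],[-0.006,0.006,0.7,0,0,0,0],[-0.006,0.006,0.7,0,0,0,0],[-0.006,0.006,0.7,0,0,0,0],[-0.006,0.006,0.7,0,0,0,0]],
], newtons=12)

```text
t: 21.92
eef_pos: [0.4421, -0.0268, 0.0275]
eef_rot: [3.141, -0.001, 0.524]
wrist_force: [0.3, -0.1, 1.8]
opening: 0.328
gripper_force: 11.9
```

Call:
move_arm([
  [[0,0,0,0,0,0,0],[0,0,-0.05,0,0,0,0],[0,0,-0.2,0,0,0,0],[0,0,-0.4,0,0,0,0],[0,0,-0.6,0,0,0,0],[0,0,-0.65,0,0,0,0],[0,0,-0.65,0,0,0,0]],
])

```text
t: 22.8
eef_pos: [0.4417, -0.0267, 0.1565]
eef_rot: [3.142, -0.0, 0.524]
wrist_force: [0.6, 0.7, -0.9]
opening: 0.328
gripper_force: 11.9
```

```bash
python3 go.py 649.5 -105 155 30
```

```text
t 22.8 pos [441.7 -26.7 156.5] rot [180.  -0.  30.] F [ 0.6  0.7 -0.9] open 0.328 | units [0.7041 0.8582 0.0077] wz -0.0
```

Call:
move_arm([
  [[0.704,0.858,0,0,0,0,0],[0.704,0.858,0,0,0,0,0],[0.704,0.858,0,0,0,0,0],[0.704,0.858,0,0,0,0,0],[0.704,0.858,0.1,0,0,0,0],[0.704,0.858,0.3,0,0,0,0],[0.704,0.858,0.35,0,0,0,0],[0.704,0.858,0.35,0,0,0,0],[0.704,0.858,0.35,0,0,0,0]],
])

```text
t: 23.92
eef_pos: [0.6498, -0.1049, 0.0888]
eef_rot: [3.14, -0.002, 0.524]
wrist_force: [-0.0, -0.6, -0.2]
opening: 0.323
gripper_force: 11.9
```

```bash
python3 go.py 649.5 -105 32 30
```

```text
t 23.93 pos [ 649.8 -104.9   88.8] rot [ 1.799e+02 -1.000e-01  3.000e+01] F [-0.  -0.6 -0.2] open 0.323 | units [-0.0017 -0.0004  0.2839] wz 0.0
```

Call:
move_arm([
  [[-0.002,0,0.15,0,0,0,0],[-0.002,0,0.24,0,0,0,0],[-0.002,0,0.275,0,0,0,0],[-0.002,0,0.285,0,0,0,0],[-0.002,0,0.285,0,0,0,0],[-0.002,0,0.285,0,0,0,0],[-0.002,0,0.285,0,0,0,0],[-0.002,0,0.285,0,0,0,0.65],[-0.002,0,0.285,0,0,0,0.65],[-0.002,0,0.285,0,0,0,0.65]],
])

```text
t: 25.18
eef_pos: [0.6488, -0.1053, 0.0292]
eef_rot: [-3.141, 0.001, 0.523]
wrist_force: [0.1, -0.6, -0.4]
opening: 0.624
gripper_force: 0.0
```

Call:
move_arm([
  [[0,0,-0.15,0,0,0,0.7],[0,0,-0.45,0,0,0,0.7],[0,0,-0.7,0,0,0,0.7],[0,0,-0.9,0,0,0,0.7],[0,0,-0.9,0,0,0,0.7]],
])

```text
t: 25.8
eef_pos: [0.6505, -0.1056, 0.2148]
eef_rot: [3.136, -0.006, 0.523]
wrist_force: [-0.1, -0.2, 0.0]
opening: 0.698
gripper_force: 0.0
```

Call:
move_arm([
  [[-1,0,0,0,0,0,0.7],[-1,0,0,0,0,0,0.7],[-1,0,0,0,0,0,0.7],[-1,0,0,0,0,0,0.7],[-1,0,0,0,0,0,0.7]],
])

```text
t: 26.42
eef_pos: [0.4754, -0.2053, 0.2088]
eef_rot: [-3.141, 0.0, 0.522]
wrist_force: [-0.6, -0.0, 0.3]
opening: 0.694
gripper_force: 0.0
```

```bash
python3 - <<'E'
from bench import r
import cv2,numpy as np
t=r.read_camera("top")["pixels"];s=r.read_camera("side")["pixels"]
a=cv2.resize(t[150:300,140:480],None,fx=2.35,fy=1.9,interpolation=2)[:,:798];b=s[130:420,200:480]
o=np.zeros((585,800,3),np.uint8);o[:a.shape[0],:a.shape[1]]=a;o[290:580,:280]=b
o[290:570,300:700]=cv2.resize(s[240:310,360:460],None,fx=4,fy=4,interpolation=2);cv2.imwrite("pics/c5.png",o[...,::-1])
E
```

```text
(no output)
```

View pics/c5.png

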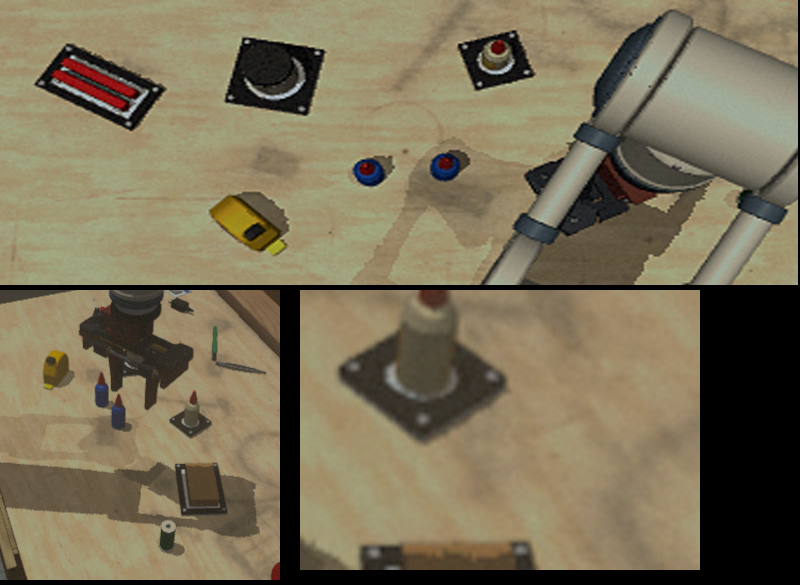

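All four items look seated: bottle base inside the white ring at (420,375), jar at (272,72), hex set at (100,85). Spool and tape are unmoved. Last check is the carton and hex set fit, by projecting the ideal outlines.

```bash
python3 - <<'E'
from bench import r
from h import *
c=r.read_camera("side");im=cv2.resize(c["pixels"][280:380,350:450],None,fx=5,fy=5,interpolation=2)
a=np.radians(-19.3);R=np.array([[np.cos(a),-np.sin(a)],[np.sin(a),np.cos(a)]])
def box(w,h,z,col):
    P=np.array([[-w,-h],[w,-h],[w,h],[-w,h]])/2000@R.T+[.5875,-.2736]
    q=(proj(c,np.c_[P,[z]*4])-[350,280]+.5)*5
    cv2.polylines(im,[q.astype(np.int32)],True,col,1)
box(52,88,.026,(0,255,0));box(52,88,.004,(0,255,255));box(82,118,.01,(255,0,255))
cv2.imwrite("pics/c6.png",im[...,::-1])
E
```

```text
(no output)
```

View pics/c6.png

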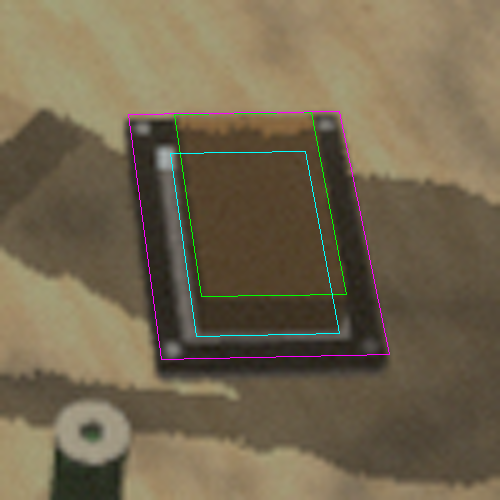

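The carton matches the ideal seated outline: top face in the green box at about (260,205), base on the cyan line at (270,335). Handing in.

```bash
python3 -c "
from bench import r
print(r.job_done())"
```

```text
the job is handed in; nothing more can be done
None
```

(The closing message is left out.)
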